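# Vent a pressure cooker through its lock-nut valve

### The job

The pressure cooker has to be vented before it can be opened. Unscrew the small knurled lock nut on its lid valve (anticlockwise seen from above) all the way up until it stops and let go of it; then press the freed pin down as far as it goes, gently (never harder than 20 newtons), keep it down for about two seconds and let it spring back up. Leave the nut unscrewed, do not shove the cooker about or disturb the mug, the salt shaker and the spice jar.

Things in the scene. Friction and masses are not known exactly. Their poses are not given: they have to be found in the camera images.
- cooker: steel pressure cooker, loose on the worktop (about 5 kg): pot 196 mm wide, lid 206 mm wide, a black grip on each side (y axis, 137 mm from the axis to its end). Origin: centre of its underside, z up. The lid's flat top is at z = 140 mm. On it stand the valve, at x = -30 mm, and a low flat safety disc (26 mm wide, 8 mm high) at x = +55 mm, which is not part of the job.
- valve_foot (a point): point on top of the lid, on the valve's upright axis. Nominally the barrel (11 mm thick, 15 mm at its top) rises to 35 mm above it; on that sits the knurled steel lock nut (18 mm wide, 10 mm high, as screwed down), and the pin (7 mm thick, round top) ends at 60.5 mm. But the whole valve stands up to 8 mm higher or lower than that: not measured, to be felt.
- nut (a joint): turn of the lock nut on the pin's thread, rad: 0 screwed down, growing anticlockwise seen from above to its stop at 4.0; starts between 0 and 0.5. It climbs the pin 1.2 mm per rad, is stiff to turn (0.06 N m) and stays where left. If it is held at one height while turned, the pin is pushed down instead and springs back when let go.
- pin (a joint): how far the pin is pressed down, m; 0 = up, at rest. The nut rides on the pin and stops on the barrel, so the pin can go down only as far as the nut was unscrewed (1.2 mm per rad, 4.8 mm in all), hardly at all with the nut down. Its spring pushes up with 3 N at rest and 1 N more per mm (about 8 N fully down); then comes the hard stop.
- mug: green mug, 86 mm wide, 96 mm high, bystander; origin at the centre of its underside
- salt: salt shaker, 44 mm wide, 90 mm high, bystander; origin at the centre of its underside
- spice: spice jar with black cap, 41 mm wide, 105 mm high, bystander; origin at the centre of its underside

How it is judged (in metres and radians):
On the way, in this order (a step that is already met when the one before it is completed fails the run):
1. the nut is unscrewed to its stop (more than 3.6 rad) and the pin stands up (pressed less than 1 mm) (value of joint nut above 3.6 rad and value of joint pin below 0.001 m), for 0.2 s.
2. the pin is pressed down more than 4 mm and kept down for 1.5 s (value of joint pin above 0.004 m), for 1.5 s.
At the end, for the whole second after the job is handed in: the nut is still unscrewed (more than 3.5 rad), the pin has sprung back up (pressed less than 1 mm), the cooker stands upright and at rest within 20 mm of where it stood (value of joint nut above 3.5 rad and value of joint pin below 0.001 m and distance of cooker from where it was at the start of the episode below 0.02 m and angle between cooker's own z axis and vertical below 0.05 rad and linear speed of cooker below 0.02 m/s); the robot touches nothing.
It fails at once if the pin is pressed with more than 20 N (contact force between anything else and pin_c0 above 20 N).
It fails at once if the cooker is shoved more than 20 mm or tipped (distance of cooker from where it was at the start of the episode above 0.02 m or angle between cooker's own z axis and vertical above 0.1 rad).
It fails at once if the mug, the salt shaker or the spice jar is moved more than 20 mm (distance of any of mug, salt, spice from where it was at the start of the episode above 0.02 m).
It also fails if it takes over 69 s, if anything falls off the work surface, if the arm or the gripper's body presses on something with over 40 N, if the wrist force passes 120 N, or if a joint passes its speed limit or range.

### The arm

A 6-joint arm with a two-finger parallel gripper is mounted at the origin on a cart in front of the work surface, level with it; the furniture and walls round the work are solid. World frame = base frame: x ahead of the robot, y to its left, z up, the work surface at z = 0. Lengths are in mm, angles in rad, forces in N, time in s.
With the tool pointing down it reaches from about 325 to 775 mm from the base axis. Payload 9.3 kg.
Tool frame: the origin (TCP) lies midway between the tips of the shut fingers; the grasp point (between the pads) lies 19 mm behind it (manip.pinch_z is the distance from the TCP to the grasp point, in mm); z points along the fingers, y is the line along which they close (so a half turn about z gives the same grasp; the last joint's range is limited). The gripper opens to 85 mm and grips with 20 to 120 N. Pads are 22 mm wide; open, the fingers measure 114 mm over their backs; the gripper's body (76 mm by 85 mm) begins 54 mm behind the grasp point. The pads swing forward as they close: fully open they stand 13 mm farther back than shut.
Start: joints at [-1.415, 0.259, 0.021, 1.334, 0, 1.418], TCP at [167.147, -523.983, 231.279] pointing down, gripper open.
Joint ranges: [-3.04, 3.04], [-0.91, 1.82], [-1.04, 1.36], [-1.92, 1.95], [-1.52, 1.45], [-3.14, 3.14]. Speed limits (rad/s): [2.22, 2.22, 2.79, 3.14, 3.14, 3.14].

### API

Orientations are given as a unit quaternion [w, x, y, z].
In Python, from bench import manip gives the robot as it stands. The module is installed in compiled form; this text tells all that it offers.
- The arm moves only by the shell command python3 -m inch 'ROWS' [OPENING] [FORCE]. ROWS is a JSON object of lists of equal length, an entry for each row: "delta_pos": the shift along the world's x, y, z in m, a list of three; "twist": the turn about the world's z in degrees. In form: {"delta_pos": [[tx, ty, tz], ...], "twist": [twist, ...]}. A call has 1 to 12 rows; each row shifts and turns the commanded pose from where the row before left it; what a row does not reach is not made up. A row lasts 1/12 s, in which the tool goes at most 41.7 mm and 7.16 degrees, less where a joint would pass 70% of its speed; a pose out of reach is approached as far as the arm can. A call with a gripper value outside its range is refused whole. OPENING is the finger opening in m, from 0 to 0.0854, set as the call begins (- or left out, the last holds). The fingers move at their own pace and stop on an object; FORCE is the grip in N (left out, the last holds). Time passes only in rows, so rows that do not move let the fingers close. It gives the time, the measured TCP pose, the force, the opening and the grip force at its end, in the units of the state.
- manip.sense(): the state, without advancing time (a new reading comes with each control period).
- manip.grab_frame(name): name is "side" or "top" or "wrist"; returns (picture, depth): 420x560x3 uint8, red, green, blue; 420x560 float32, mm along the optical axis (not along the pixel's ray), 0 where there is no reading.
- manip.camera_info(name): a dict with "camera_matrix" (3x3 intrinsics, pixels), "k1" (the pictures are not rectified: a ray, as slopes to the right and down, at radius r is drawn at 1 + k1 r^2 times it, then the intrinsics apply), "R" (3x3) and "t" (3): a world point X has camera coordinates R X + t. Camera axes: x right, y down, z forward; pixel columns grow to the right and rows downward; lengths in mm; the calibration is good to about 2 mm. A picture is of the moment at which its call begins: read the wrist's pose just before it. camera_info takes no time and is no camera call; for the wrist camera it gives the pose at the moment of the call.
- manip.sign_off(): hands the job in; it is judged then, once.
Trained networks look in the newest picture that a camera, given by its name, has taken for a name from the list of things; names that differ only in an ending like _2 or _b are one class to them, and where a whole thing is asked for, a point or a joint stands for the part that bears it (a point fixed in the world has none). Each returns a list of dicts, best first, with "confidence" (0 to 1); they miss things now and then, are a little off and sometimes report something else, mostly with a low value. They report only what shows in the picture. A call takes as long as a camera call.
- manip.look_for(target, camera): "bbox" ([left, top, width, height] as shares, 0 to 1, of the picture: columns of its width, rows of its height, round what is visible of it).
- manip.pinpoint(target, camera): "location" ([row, column] as shares, 0 to 1, of the picture: columns of its width, rows of its height: a listed point, or the origin of a listed thing).
The state is a dict: "time_s": time; "joint_positions": joint angles; "joint_velocities": joint speeds; "joint_torque": joint torques, N m; "ee_pos": TCP position; "eef_rot": TCP orientation; "force": force on the tool from outside, world axes, zero at the start; "torque": the same for the moment, N m; "width": finger opening in mm; "finger_force": force on a finger pad.
Only numpy, scipy, OpenCV 4.12 (cv2) and the standard library are available. Lean on these libraries where they do the work, as an engineer would, in place of code of your own. Each camera call takes 0.05 s, during which the arm holds its last target. There are 200 camera calls.

## Working session

There is one attempt and no reset: what is moved stays moved. The work goes in short steps, Python scripts to look and compute and a shell command to move; the robot and the scene stay as the last step left them, time stands still between calls to the robot, and variables do not carry over. Pictures are saved under pics/ and viewed, at most 10 in all, crops included, and the job is handed in when it is done.

```bash
mkdir -p pics
cat > h.py <<'E'
import numpy as np, cv2
from bench import manip
def ray(c,u,v):
    i=manip.camera_info(c) if isinstance(c,str) else c
    K=np.array(i["camera_matrix"]);d=np.array([(u-K[0,2])/K[0,0],(v-K[1,2])/K[1,1]]);s=d.copy()
    for _ in range(20): s=d/(1+i["k1"]*(s@s))
    return np.array([s[0],s[1],1.0]),np.array(i["R"]),np.array(i["t"])
def at_depth(c,u,v,z):
    r,R,t=ray(c,u,v);return R.T@(r*z-t)
def at_z(c,u,v,z):
    r,R,t=ray(c,u,v);o=-R.T@t;d=R.T@r;return o+d*(z-o[2])/d[2]
def save(n,p): cv2.imwrite("pics/"+n+".png",cv2.cvtColor(p,cv2.COLOR_RGB2BGR))
E
python3 - <<'E'
from h import *
np.set_printoptions(precision=1,suppress=True)
for c in("top","side"):
    p,d=manip.grab_frame(c);save(c,p)
    i=manip.camera_info(c);print(c,-np.array(i["R"]).T@np.array(i["t"]))
    for t in("valve_foot","cooker","nut","mug","salt","spice"):
        for r in manip.pinpoint(t,c)[:2]:
            v,u=r["location"][0]*420,r["location"][1]*560
            z=d[min(int(v),419),min(int(u),559)]
            print(t,round(r["confidence"],2),round(u),round(v),at_depth(c,u,v,z),at_z(c,u,v,140 if t=="valve_foot" else 0))
s=manip.sense();print(s["time_s"],s["ee_pos"],s["eef_rot"],s["force"])
E
```

```text
top [ 478.5 -214.6 1191.2]
valve_foot 0.57 269 256 [ 508.6 -190.8  142.3] [ 508.7 -190.7  140. ]Traceback (most recent call last):
  File "<stdin>", line 7, in <module>
ValueError: it knows: cooker, mug, salt, spice, valve_foot
```

Run:
```python
from h import *
np.set_printoptions(precision=1,suppress=True)
ims=[]
for c in("top","side"):
    p,d=manip.grab_frame(c);save(c,p)
    i=manip.camera_info(c);print(c,-np.array(i["R"]).T@np.array(i["t"]))
    for t in("valve_foot","cooker","mug","salt","spice"):
        for r in manip.pinpoint(t,c)[:2]:
            v,u=r["location"][0]*420,r["location"][1]*560
            z=d[min(int(v),419),min(int(u),559)]
            print(t,round(r["confidence"],2),round(u),round(v),at_depth(c,u,v,z),at_z(c,u,v,140 if t=="valve_foot" else 0))
s=manip.sense();print(s["time_s"],s["ee_pos"],s["eef_rot"],s["force"])
```

```text
top [ 478.5 -214.6 1191.2]
valve_foot 0.6 272 259 [ 502.1 -197.2  191. ] [ 503.3 -196.3  140. ]
cooker 0.73 266 251 [ 518.5 -186.2  143. ] [ 523.9 -182.4    0. ]
cooker 0.16 336 195 [ 635.6 -333.9   71.2] [ 645.6 -341.5    0. ]
mug 0.85 173 251 [526.2   6.8  94.3] [530.3  25.9   0. ]
salt 0.69 337 196 [ 632.6 -335.8   76.9] [ 643.2 -344.1    0. ]
spice 0.92 300 166 [ 699.9 -260.6   70. ] [ 713.8 -263.4    0. ]
side [182.5 638.  680.4]
valve_foot 0.82 331 225 [ 494.9 -205.9  143.7] [ 497.1 -211.6  140. ]
cooker 0.7 317 273 [466.4 -62.4  99.8] [ 515.2 -182.8    0. ]
mug 0.95 272 319 [500.2  83.3  61.5] [531.8  28.2   0. ]
spice 0.77 266 236 [ 715.5 -254.    12.6] [ 725.5 -270.8    0. ]
0.75 [ 167.1 -524.   231.3] [ 0.   1.   0.2 -0. ] [-0.7  0.   0.1]
```

View pics/top.png

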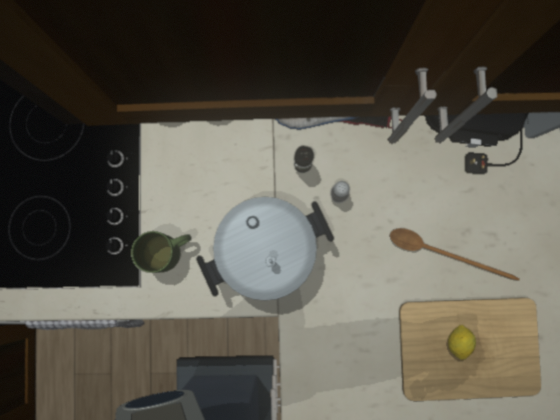

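View pics/side.png

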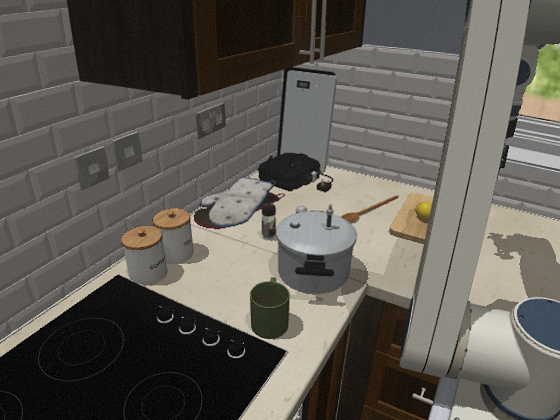

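The top view shows the cooker lid centred near (265,247), the valve near (271,260), the safety disc near (253,222), and the spice jar and salt beyond it. The side view confirms the valve stands upright at about (330,215). Next I move above the valve for a wrist look.

```bash
python3 -m inch '{"delta_pos": [[0,0,0.04],[0,0,0.04],[0.02,0.03,0.02],[0.02,0.03,0],[0.02,0.03,0],[0.025,0.032,0],[0.025,0.032,0],[0.025,0.032,0],[0.025,0.032,0],[0.025,0.032,0],[0.025,0.032,0],[0.025,0.032,0]], "twist": [0,0,0,0,0,0,0,0,0,0,0,0]}' 0.06
python3 - <<'E'
from h import *
np.set_printoptions(precision=2,suppress=True)
s=manip.sense();print(s["time_s"],np.array(s["ee_pos"]),np.array(s["eef_rot"]),np.array(s["joint_positions"]))
i=manip.camera_info("wrist");p,d=manip.grab_frame("wrist");save("w1",p)
R=np.array(i["R"]);print(-R.T@np.array(i["t"]),R[2])
for r in manip.pinpoint("valve_foot","wrist")[:2]:
    v,u=r["location"][0]*420,r["location"][1]*560;print(r["confidence"],u,v,at_z(i,u,v,140))
E
```

```text
time_s: 1.75
ee_pos: [402.9, -208.2, 331.6]
eef_rot: [0.0, 0.988, 0.154, 0.0]
force: [-0.1, -1.5, -0.7]
width: 60.4
finger_force: 0.0
1.75 [ 402.89 -208.16  331.61] [0.   0.99 0.15 0.  ] [-0.66  0.08  0.05  1.54 -0.    2.17]
[ 467.9  -186.59  474.77] [-0.26 -0.08 -0.96]
0.86 295.4 96.39 [ 499.29 -196.99  140.  ]
```

View pics/w1.png

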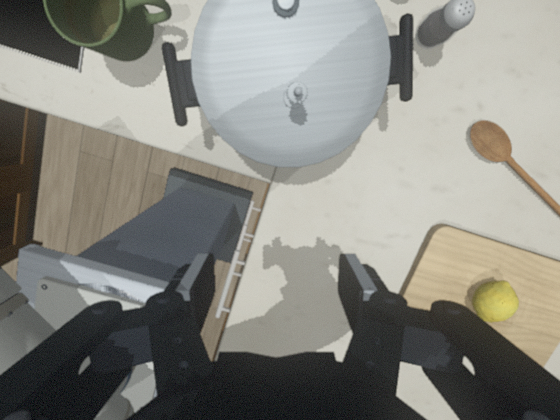

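The wrist view shows the pin and nut at about (296,93) and the safety disc at (286,3). I move right above the valve, pre-turning the wrist so the whole unscrewing fits one sweep.

```bash
python3 -m inch '{"delta_pos": [[0.024,0.003,0],[0.024,0.003,-0.01],[0.024,0.003,-0.01],[0.024,0.002,-0.015],[0,0,-0.015],[0,0,-0.01],[0,0,0],[0,0,0]], "twist": [-7,-7,-7,-7,-7,-5,0,0]}'
python3 - <<'E'
from h import *
np.set_printoptions(precision=2,suppress=True)
s=manip.sense();print(s["time_s"],np.array(s["ee_pos"]),np.array(s["joint_positions"]),np.array(s["force"]))
i=manip.camera_info("wrist");p,d=manip.grab_frame("wrist");save("w2",p)
K=np.array(i["camera_matrix"]);R=np.array(i["R"]);t=np.array(i["t"])
v,u=np.mgrid[0:420,0:560]
pts=cv2.undistortPoints(np.stack([u,v],-1).reshape(-1,1,2).astype(np.float64),K,np.array([i["k1"],0,0,0.]))[:,0]
z=d.ravel();P=(np.c_[pts,np.ones(len(pts))]*z[:,None]-t)@R
ok=(z>0)&(np.hypot(P[:,0]-499,P[:,1]+197)<25)
print("lid",np.median(P[ok&(P[:,2]<150),2]))
for a in range(150,215,4):
    m=ok&(P[:,2]>=a)&(P[:,2]<a+4)
    if m.sum()>3: print(a,m.sum(),P[m].mean(0),np.ptp(P[m],axis=0))
for r in manip.pinpoint("valve_foot","wrist")[:2]:
    v,u=r["location"][0]*420,r["location"][1]*560;print(r["confidence"],u,v,at_z(i,u,v,140))
np.savez("w2.npz",d=d,K=K,R=R,t=t,k1=i["k1"])
E
```

```text
time_s: 2.52
ee_pos: [497.8, -199.3, 271.2]
eef_rot: [-0.0, 0.981, -0.192, -0.0]
force: [0.3, -0.1, 0.4]
width: 59.8
finger_force: 0.0
2.5167 [ 497.79 -199.34  271.16] [-0.54  0.23  0.08  1.42 -0.    2.99] [ 0.31 -0.09  0.37]
lid 140.84159824402633
150 10 [ 502.16 -196.85  152.43] [3.05 8.84 2.93]
154 16 [ 501.2  -197.71  155.7 ] [6.28 9.28 3.83]
158 16 [ 501.71 -197.56  160.12] [5.83 9.04 3.81]
162 13 [ 502.18 -197.34  164.36] [4.24 7.61 3.24]
166 12 [ 502.24 -197.75  168.48] [3.02 7.   3.12]
182 9 [ 504.33 -199.24  185.2 ] [ 5.38 12.94  2.08]
186 33 [ 503.64 -198.98  188.25] [14.87 15.93  3.95]
190 244 [ 499.52 -196.27  192.99] [18.63 18.27  3.86]
194 118 [ 498.82 -196.7   194.6 ] [16.63 16.56  3.72]
198 16 [ 499.9  -196.94  200.32] [4.76 5.47 3.85]
202 19 [ 500.35 -196.53  204.18] [3.26 5.53 3.3 ]
206 64 [ 498.17 -195.9   207.98] [5.9  5.85 3.49]
0.89 272.32800000000003 199.584 [ 500.53 -196.14  140.  ]
```

View pics/w2.png

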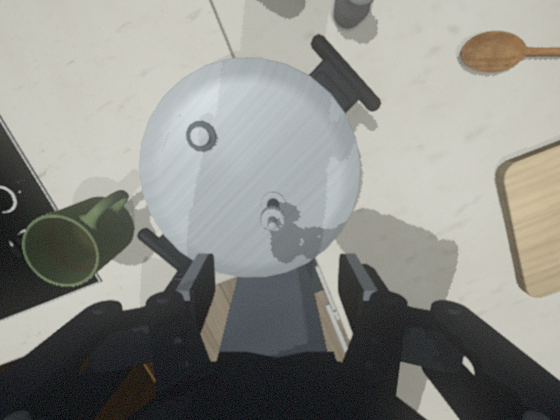

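The close wrist view shows the nut and pin at (272,215) between the fingers. Depth puts the axis at about (499,-196.5), the nut top near z 194 and the pin top near z 208, so the valve stands about 8 mm high. I descend with the fingers at 40 mm.

```bash
python3 -m inch '{"delta_pos": [[0.001,0.003,-0.01],[0,0,-0.02],[0,0,-0.02],[0,0,-0.02],[0,0,-0.017],[0,0,-0.01],[0,0,-0.005],[0,0,0],[0,0,0]], "twist": [0,0,0,0,0,0,0,0,0]}' 0.04 && python3 -m inch '{"delta_pos": [[0,0,0],[0,0,0],[0,0,0],[0,0,0],[0,0,0],[0,0,0]], "twist": [0,0,0,0,0,0]}' 0.01 35
python3 - <<'E'
from h import *
p,d=manip.grab_frame("wrist");save("w3",p)
E
```

```text
time_s: 3.37
ee_pos: [499.4, -196.1, 169.9]
eef_rot: [0.0, 0.981, -0.193, 0.0]
force: [0.1, 0.6, 0.6]
width: 40.0
finger_force: 0.0
time_s: 3.87
ee_pos: [499.5, -196.6, 170.1]
eef_rot: [0.001, 0.981, -0.194, 0.001]
force: [-0.8, -3.7, 6.2]
width: 16.0
finger_force: 34.2
```

View pics/w3.png

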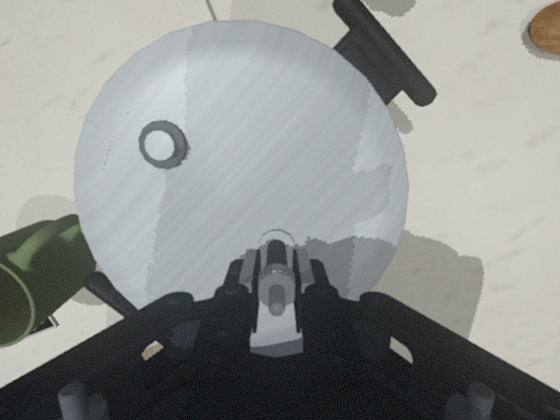

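Run:
```python
from h import *
p=cv2.imread("pics/w3.png")[210:360,200:360];cv2.imwrite("pics/w3c.png",cv2.resize(p,None,fx=4,fy=4,interpolation=cv2.INTER_CUBIC))
i=manip.camera_info("wrist");q,d=manip.grab_frame("wrist")
np.set_printoptions(precision=1,suppress=True)
for v in range(235,350,8): print(v,[tuple(np.round(at_depth(i,u,v,d[v,u]))) [2] for u in range(236,320,6)])
```

```text
235 [np.float64(140.0), np.float64(141.0), np.float64(140.0), np.float64(140.0), np.float64(141.0), np.float64(145.0), np.float64(146.0), np.float64(144.0), np.float64(145.0), np.float64(144.0), np.float64(140.0), np.float64(140.0), np.float64(140.0), np.float64(141.0)]
243 [np.float64(140.0), np.float64(141.0), np.float64(141.0), np.float64(141.0), np.float64(143.0), np.float64(144.0), np.float64(150.0), np.float64(151.0), np.float64(144.0), np.float64(143.0), np.float64(142.0), np.float64(141.0), np.float64(141.0), np.float64(141.0)]
251 [np.float64(141.0), np.float64(140.0), np.float64(176.0), np.float64(177.0), np.float64(174.0), np.float64(144.0), np.float64(159.0), np.float64(161.0), np.float64(157.0), np.float64(144.0), np.float64(178.0), np.float64(176.0), np.float64(141.0), np.float64(313.0)]
259 [np.float64(177.0), np.float64(177.0), np.float64(186.0), np.float64(187.0), np.float64(176.0), np.float64(146.0), np.float64(171.0), np.float64(172.0), np.float64(168.0), np.float64(144.0), np.float64(186.0), np.float64(185.0), np.float64(186.0), np.float64(177.0)]
267 [np.float64(
[... 2275 characters left out ...]
loat64(140.0), np.float64(139.0), np.float64(137.0), np.float64(137.0), np.float64(136.0), np.float64(214.0), np.float64(240.0), np.float64(244.0)]
339 [np.float64(248.0), np.float64(246.0), np.float64(218.0), np.float64(137.0), np.float64(136.0), np.float64(135.0), np.float64(133.0), np.float64(133.0), np.float64(131.0), np.float64(130.0), np.float64(-286.0), np.float64(-280.0), np.float64(240.0), np.float64(248.0)]
347 [np.float64(250.0), np.float64(251.0), np.float64(220.0), np.float64(-309.0), np.float64(-300.0), np.float64(-296.0), np.float64(-287.0), np.float64(-281.0), np.float64(-275.0), np.float64(-267.0), np.float64(-261.0), np.float64(-254.0), np.float64(241.0), np.float64(251.0)]
```

View pics/w3c.png

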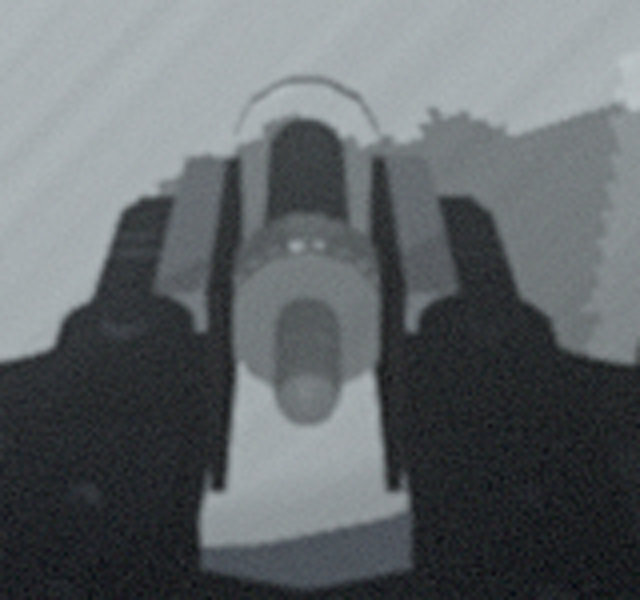

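The nut (z 184–194) sits centred between the pads, with the barrel and pin clear below and above. I unscrew and rise with it.

```bash
python3 -m inch '{"delta_pos": [[0,0,0.0001],[0,0,0.00015],[0,0,0.00015],[0,0,0.00015],[0,0,0.00015],[0,0,0.00015],[0,0,0.00015],[0,0,0.00015],[0,0,0.00015],[0,0,0.00015],[0,0,0.00015],[0,0,0.00015]], "twist": [7,7,7,7,7,7,7,7,7,7,7,7]}' 
python3 -c "
from h import *
s=manip.sense();print(s['torque'],s['joint_positions'][5])"
```

```text
time_s: 4.97
ee_pos: [499.0, -195.6, 171.3]
eef_rot: [-0.0, 0.857, 0.515, 0.0]
force: [-1.7, 1.0, 3.9]
width: 15.8
finger_force: 34.1
[ 0.14903113  0.38863961 -0.08365519] 1.5282141554239141
```

```bash
python3 -m inch '{"delta_pos": [[0,0,0.00015],[0,0,0.00015],[0,0,0.00015],[0,0,0.00015],[0,0,0.00015],[0,0,0.00015],[0,0,0.00015],[0,0,0.00015],[0,0,0.00015],[0,0,0.00015],[0,0,0.00015],[0,0,0.00015]], "twist": [7,7,7,7,7,7,7,7,7,7,7,7]}' 
python3 -c "
from h import *
s=manip.sense();print(s['torque'],s['joint_positions'][5])"
python3 -m inch '{"delta_pos": [[0,0,0.00015],[0,0,0.00015],[0,0,0.00015],[0,0,0.00015]], "twist": [7,7,7,7]}' 
python3 -c "
from h import *
s=manip.sense();print(s['torque'],s['joint_positions'][5])"
```

```text
time_s: 5.97
ee_pos: [498.0, -195.8, 172.8]
eef_rot: [-0.001, 0.292, 0.956, -0.0]
force: [-5.6, -1.6, 3.4]
width: 15.5
finger_force: 34.1
[-0.27899254  1.25360091 -0.03754871] 0.06214369432303191
time_s: 6.3
ee_pos: [497.9, -196.1, 173.4]
eef_rot: [-0.001, 0.052, 0.999, -0.0]
force: [-7.6, -2.9, 3.8]
width: 16.1
finger_force: 34.1
[-0.62752576  1.39915458 -0.10460092] -0.4265462454216059
```

```bash
for k in 1 2; do python3 -m inch '{"delta_pos": [[-0.0005,-0.0002,0.00015],[-0.0005,0,0.00015]], "twist": [7,7]}' | tail -4
python3 -c "
from h import *
s=manip.sense();print(s['torque'],s['joint_positions'][5],s['ee_pos'])"; done
```

```text
eef_rot: [-0.0, -0.07, 0.998, -0.0]
force: [-0.9, -1.6, 4.4]
width: 15.7
finger_force: 34.1
[-0.4837998   0.27876528 -0.06786389] -0.6722196134166842 [ 497.81928614 -196.38059064  173.96180051]
eef_rot: [0.001, -0.191, 0.982, -0.0]
force: [-2.9, -4.9, 3.2]
width: 15.4
finger_force: 34.2
[-0.94437743  0.57905365 -0.2215376 ] -0.9177213090169639 [ 497.49703629 -196.72169706  174.52177371]
```

```bash
python3 -m inch '{"delta_pos": [[0,0,0]], "twist": [5]}' | tail -4
python3 -c "
from h import *
s=manip.sense();print(s['torque'],s['joint_positions'][5],s['ee_pos'])"
```

```text
eef_rot: [-0.0, -0.234, 0.972, -0.001]
force: [-2.7, -5.9, 3.5]
width: 15.7
finger_force: 34.2
[-1.16190826  0.41153777 -0.42017325] -1.0052618289565125 [ 496.94930258 -197.04764041  174.47943895]
```

Torque jumps to 0.42 N·m, so the nut is at its stop. I release, rise and check the nut height.

```bash
python3 -m inch '{"delta_pos": [[0,0,0],[0,0,0],[0,0,0],[0,0,0],[0,0,0.02],[0,0,0.03],[0,0,0.03],[0,0,0.02],[0,0,0],[0,0,0]], "twist": [0,0,0,0,0,0,0,0,0,0]}' 0.04
python3 - <<'E'
from h import *
np.set_printoptions(precision=2,suppress=True)
s=manip.sense();print(s["time_s"],np.array(s["ee_pos"]),np.array(s["force"]))
i=manip.camera_info("wrist");p,d=manip.grab_frame("wrist");save("w4",p)
K=np.array(i["camera_matrix"]);R=np.array(i["R"]);t=np.array(i["t"])
v,u=np.mgrid[0:420,0:560]
pts=cv2.undistortPoints(np.stack([u,v],-1).reshape(-1,1,2).astype(np.float64),K,np.array([i["k1"],0,0,0.]))[:,0]
z=d.ravel();P=(np.c_[pts,np.ones(len(pts))]*z[:,None]-t)@R
ok=(z>0)&(np.hypot(P[:,0]-499,P[:,1]+197)<14)
print("lid",np.median(P[ok&(P[:,2]<150),2]))
for a in range(178,215,3):
    m=ok&(P[:,2]>=a)&(P[:,2]<a+3)
    if m.sum()>3: print(a,m.sum(),P[m].mean(0),np.ptp(P[m],axis=0))
E
```

```text
time_s: 7.55
ee_pos: [497.5, -196.4, 274.7]
eef_rot: [0.001, -0.23, 0.973, -0.001]
force: [0.1, -0.5, 0.2]
width: 40.0
finger_force: 0.0
7.55 [ 497.53 -196.43  274.69] [ 0.07 -0.47  0.2 ]
lid 143.3981052944849
181 7 [ 491.61 -197.88  182.02] [2.94 5.64 2.3 ]
187 5 [ 493.04 -200.85  188.96] [4.91 9.52 2.43]
190 22 [ 491.19 -197.64  191.64] [ 9.46 15.12  2.63]
193 35 [ 493.53 -197.3   194.66] [18.76 18.35  2.8 ]
196 313 [ 497.06 -195.82  197.87] [18.53 18.18  2.98]
199 47 [ 497.14 -195.07  199.55] [14.7  13.65  2.97]
202 11 [ 495.69 -196.52  203.  ] [3.38 5.14 2.67]
205 41 [ 497.03 -195.74  206.89] [6.14 6.54 2.86]
208 32 [ 497.96 -195.14  208.55] [5.03 5.39 1.58]
```

View pics/w4.png

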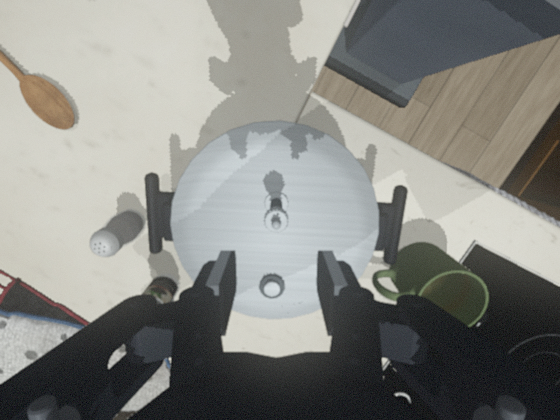

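The nut now tops out at z≈198, up 4.8 mm, and the pin stands at ≈208 at image (276,215). Now I shut the fingers and feel for the pin.

```bash
python3 -m inch '{"delta_pos": [[0.0005,0.0004,0],[0,0,0],[0,0,0],[0,0,0],[0,0,-0.02],[0,0,-0.02],[0,0,-0.014],[0,0,-0.006],[0,0,0],[0,0,0]], "twist": [0,0,0,0,0,0,0,0,0,0]}' 0 
for k in 1 2 3 4; do python3 -m inch '{"delta_pos": [[0,0,-0.001],[0,0,0]], "twist": [0,0]}' | grep -E "ee_pos|force|width"; done
```

```text
time_s: 8.43
ee_pos: [497.7, -196.0, 214.4]
eef_rot: [-0.0, -0.231, 0.973, 0.0]
force: [1.0, 0.2, 0.2]
width: -0.1
finger_force: 0.0
ee_pos: [498.0, -196.2, 213.8]
force: [-0.3, -0.1, 0.3]
width: 0.1
finger_force: 0.0
ee_pos: [497.8, -196.0, 212.4]
force: [0.3, 0.2, -0.2]
width: -0.0
finger_force: 0.0
ee_pos: [497.6, -196.0, 211.0]
force: [-1.1, 0.2, -0.0]
width: -0.1
finger_force: 0.0
ee_pos: [497.6, -196.0, 209.9]
force: [1.0, -0.1, 0.5]
width: 0.2
finger_force: 0.0
```

```bash
for k in 1 2 3 4; do python3 -m inch '{"delta_pos": [[0,0,-0.0005],[0,0,0]], "twist": [0,0]}' | grep -E "ee_pos|^force"; done
```

```text
ee_pos: [497.6, -196.0, 209.4]
force: [-1.6, 0.4, -0.0]
ee_pos: [497.6, -196.0, 208.9]
force: [0.3, 0.4, -0.1]
ee_pos: [497.6, -196.0, 208.4]
force: [0.3, 0.4, 0.2]
ee_pos: [497.7, -196.0, 208.0]
force: [0.4, -0.2, 0.0]
```

```bash
for k in 1 2 3 4; do python3 -m inch '{"delta_pos": [[0,0,-0.0005],[0,0,0]], "twist": [0,0]}' | grep -E "ee_pos|^force"; done
```

```text
ee_pos: [497.7, -196.0, 207.7]
force: [-0.5, 0.9, 3.2]
ee_pos: [497.7, -196.0, 207.2]
force: [-0.4, 0.1, 3.1]
ee_pos: [497.7, -196.0, 206.6]
force: [-0.7, 0.4, 5.1]
ee_pos: [497.7, -196.0, 206.1]
force: [0.7, -0.4, 4.3]
```

Contact came at z≈207.8, so I press on to about 203.2.

```bash
python3 -m inch '{"delta_pos": [[0,0,-0.0005],[0,0,-0.0005],[0,0,-0.0005],[0,0,-0.0003]], "twist": [0,0,0,0]}' | grep -E "ee_pos|^force"
for k in 1 2 3 4; do python3 -m inch '{"delta_pos": [[0,0,-0.0003],[0,0,0]], "twist": [0,0]}' | grep -E "ee_pos|^force"; done
```

```text
ee_pos: [497.7, -196.0, 204.4]
force: [-0.4, 0.3, 6.4]
ee_pos: [497.7, -196.0, 204.2]
force: [-1.0, 0.5, 6.6]
ee_pos: [497.7, -196.0, 203.9]
force: [-0.7, 0.3, 6.9]
ee_pos: [497.7, -196.0, 203.7]
force: [-0.9, 0.7, 6.7]
ee_pos: [497.8, -196.0, 203.4]
force: [-0.8, 0.5, 6.5]
```

```bash
for k in 1 2 3 ; do python3 -m inch '{"delta_pos": [[0,0,-0.0002],[0,0,0]], "twist": [0,0]}' | grep -E "ee_pos|^force"; done
```

```text
ee_pos: [497.7, -196.1, 203.2]
force: [-1.2, 0.8, 7.7]
ee_pos: [497.7, -196.0, 203.0]
force: [-1.3, -0.4, 8.0]
ee_pos: [497.7, -196.0, 202.9]
force: [-0.3, -0.1, 7.8]
```

```bash
for k in 1 2 ; do python3 -m inch '{"delta_pos": [[0,0,-0.00015],[0,0,0]], "twist": [0,0]}' | grep -E "ee_pos|^force"; done
```

```text
ee_pos: [497.7, -196.1, 202.8]
force: [-1.6, 0.7, 8.5]
ee_pos: [497.8, -196.1, 202.7]
force: [-1.8, 1.7, 8.7]
```

The force is 8.7 N and travel is about 5 mm, so the pin is down. I hold about 2 s, then lift.

```bash
for k in 1 2; do python3 -m inch '{"delta_pos": [[0,0,0],[0,0,0],[0,0,0],[0,0,0],[0,0,0],[0,0,0],[0,0,0],[0,0,0],[0,0,0],[0,0,0],[0,0,0],[0,0,0]], "twist": [0,0,0,0,0,0,0,0,0,0,0,0]}' | grep -E "ee_pos|^force"; done
python3 -m inch '{"delta_pos": [[0,0,0.002],[0,0,0.003],[0,0,0.005],[0,0,0.015],[0,0,0.03],[0,0,0.015],[0,0,0],[0,0,0]], "twist": [0,0,0,0,0,0,0,0]}'
python3 - <<'E'
from h import *
np.set_printoptions(precision=2,suppress=True)
i=manip.camera_info("wrist");p,d=manip.grab_frame("wrist")
K=np.array(i["camera_matrix"]);R=np.array(i["R"]);t=np.array(i["t"])
v,u=np.mgrid[0:420,0:560]
pts=cv2.undistortPoints(np.stack([u,v],-1).reshape(-1,1,2).astype(np.float64),K,np.array([i["k1"],0,0,0.]))[:,0]
z=d.ravel();P=(np.c_[pts,np.ones(len(pts))]*z[:,None]-t)@R
ok=(z>0)&(np.hypot(P[:,0]-498,P[:,1]+196)<14)
for a in range(190,215,3):
    m=ok&(P[:,2]>=a)&(P[:,2]<a+3)
    if m.sum()>3: print(a,m.sum(),P[m].mean(0),np.ptp(P[m],axis=0))
E
```

```text
ee_pos: [497.8, -196.1, 202.7]
force: [-1.3, 0.5, 9.1]
ee_pos: [497.8, -196.1, 202.7]
force: [-1.4, 0.1, 8.2]
time_s: 14.93
ee_pos: [497.8, -196.1, 272.4]
eef_rot: [0.0, -0.231, 0.973, -0.0]
force: [-0.5, 0.0, -0.7]
width: -0.0
finger_force: 0.0
190 27 [ 492.15 -197.35  191.71] [11.05 18.43  2.79]
193 34 [ 493.3  -197.56  194.7 ] [17.06 18.15  2.77]
196 320 [ 497.2  -195.67  197.86] [18.11 18.38  2.98]
199 47 [ 496.78 -195.33  199.66] [14.85 14.88  2.96]
202 12 [ 495.75 -195.96  203.67] [4.69 5.32 2.  ]
205 46 [ 497.38 -195.48  207.03] [5.75 6.72 2.59]
208 23 [ 497.53 -195.57  208.67] [4.73 4.36 1.39]
```

The nut is still up and the pin has sprung back to 208 mm, matching the measurement before the press. I'm handing in.

```bash
python3 -c "
from bench import manip
print(manip.sign_off())"
```

```text
the job is handed in; nothing more can be done
None
```

The nut is unscrewed to its stop; the pin was held down about 5 mm for 2 s at about 9 N and sprang back, and the job is handed in (no verdict was returned).

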